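Fit colour-coded tubes from the clip rack onto a clamped end rail

TASK

Throw the red-knobbed lever on the fixture over, away from the robot, to clamp the end rail. With the rail clamped, snap each of the coloured tubes (three or four of them) forward out of its sprung clips on the rack and push it fully home, against the flange, on the spigot whose flange has the tube's colour. Only when all the tubes are home, swing the lever all the way back towards the robot; do not disturb the jar of parts that stands between rack and fixture.

Things in the scene. Friction and masses are not known exactly. Their poses are not given: they have to be found in the camera images.
- clamp (a joint): red-knobbed toggle lever on the fixture, at the +y end of the rail: 0 rad = leaning to the fixture's -x (towards the robot, unclamped), 1.0 rad = leaning to +x (away from the robot, clamped). It swings about a level axis along the fixture's y, stays where it is left and needs about 1 N at the knob
- clamp_tip (a point): centre of the lever's red ball knob, 26 mm in diameter on a 10 mm round shaft, 85 mm from its pivot, which is at (-50, 200, 34) mm in the fixture's frame. The lever's block below the pivot is 70 x 50 mm and 25 mm high; nothing stands within 40 mm of the ball's path to either side
- fixture: grey bench fixture, bolted down, that carries an aluminium end rail (40 x 310 mm, top 97 mm above the table, its face 50 mm to +x of the origin). Origin on the table; its y runs along the rail, its -x is the side (towards the robot) to which the four spigots point
- rack: aluminium clip rack, bolted down: a low beam (60 x 420 mm, 36 mm high) with four stations of sprung steel C-clips in a row, 100 mm apart. Origin on the table under the middle of the row. The tubes start 75 mm high, along the rack's y at its x = 0, centres at y = -150, -50, 50 or 150 mm. The clips open to the rack's -x (forward, towards the robot)
- clips (a point): middle of the row of clips, at tube height. Pulled straight to the rack's -x a tube snaps free within 25 mm, at about 10 N; up is blocked (jaws open only 0.35 rad), endways too (a black cheek at each tube end). Each tube sits in two clips 10 mm wide, 33 mm either side of its middle; between them, before and behind the tube, there is room for fingers down to 40 mm above the table
- mid_blue (a point): centre of the blue plastic tube (rigid, straight, open at both ends, either end fits): 30 mm outside diameter, 23 mm bore, 90 mm long, 80 g, axis along its own y; in about half of the starts one of the tubes is absent (None)
- seat_blue (a point): where the blue tube's centre must be when fully home on the spigot with the blue flange (and a blue patch on the rail above): a fixed level steel rod, 19 mm thick, round-ended, along this point's x, 75 mm high; its free end lies 27 mm to -x of here, the flange (44 mm wide), where the tube butts, 45 mm to +x. Spigots are 75 mm apart. The tube has 2 mm play all round and hangs by itself
- mid_yellow (a point): centre of the yellow plastic tube (rigid, straight, open at both ends, either end fits): 30 mm outside diameter, 23 mm bore, 90 mm long, 80 g, axis along its own y; in about half of the starts one of the tubes is absent (None)
- seat_yellow (a point): where the yellow tube's centre must be when fully home on the spigot with the yellow flange (and a yellow patch on the rail above): a fixed level steel rod, 19 mm thick, round-ended, along this point's x, 75 mm high; its free end lies 27 mm to -x of here, the flange (44 mm wide), where the tube butts, 45 mm to +x. Spigots are 75 mm apart. The tube has 2 mm play all round and hangs by itself
- mid_red (a point): centre of the red plastic tube (rigid, straight, open at both ends, either end fits): 30 mm outside diameter, 23 mm bore, 90 mm long, 80 g, axis along its own y; in about half of the starts one of the tubes is absent (None)
- seat_red (a point): where the red tube's centre must be when fully home on the spigot with the red flange (and a red patch on the rail above): a fixed level steel rod, 19 mm thick, round-ended, along this point's x, 75 mm high; its free end lies 27 mm to -x of here, the flange (44 mm wide), where the tube butts, 45 mm to +x. Spigots are 75 mm apart. The tube has 2 mm play all round and hangs by itself
- mid_green (a point): centre of the green plastic tube (rigid, straight, open at both ends, either end fits): 30 mm outside diameter, 23 mm bore, 90 mm long, 80 g, axis along its own y; in about half of the starts one of the tubes is absent (None)
- seat_green (a point): where the green tube's centre must be when fully home on the spigot with the green flange (and a green patch on the rail above): a fixed level steel rod, 19 mm thick, round-ended, along this point's x, 75 mm high; its free end lies 27 mm to -x of here, the flange (44 mm wide), where the tube butts, 45 mm to +x. Spigots are 75 mm apart. The tube has 2 mm play all round and hangs by itself
- jar: jar of small parts with a steel cap, 60 mm wide, 85 mm high, standing in front, between rack and fixture, to be left alone
Not all that is in view belongs to the job. What is shaped like the part that bears mid_red but purple or white is not meant.

How it is judged:
On the way, in this order (a step that is already met when the one before it is completed fails the run):
1. the clamp lever is thrown over, away from the robot (value of joint clamp above 0.8 rad), for 0.2 s.
2. every tube is fully home on the spigot of its colour, with the lever still over (distance between mid_blue and seat_blue below 0.007 m and x of mid_blue in the frame of seat_blue above -0.004 m and angle between the y axis of mid_blue and the x axis of seat_blue, either way round below 0.12 rad and distance between mid_yellow and seat_yellow below 0.007 m and x of mid_yellow in the frame of seat_yellow above -0.004 m and angle between the y axis of mid_yellow and the x axis of seat_yellow, either way round below 0.12 rad and distance between mid_red and seat_red below 0.007 m and x of mid_red in the frame of seat_red above -0.004 m and angle between the y axis of mid_red and the x axis of seat_red, either way round below 0.12 rad and distance between mid_green and seat_green below 0.007 m and x of mid_green in the frame of seat_green above -0.004 m and angle between the y axis of mid_green and the x axis of seat_green, either way round below 0.12 rad and value of joint clamp above 0.8 rad), for 0.2 s.
At the end, for the whole second after the job is handed in: Every tube present is resting on the spigot of its own colour, within 4 mm of butting against the flange, its centre within 7 mm of the home point and its axis within 0.12 rad of the spigot's; the clamp lever is back at less than 0.2 rad (distance between mid_blue and seat_blue below 0.007 m and x of mid_blue in the frame of seat_blue above -0.004 m and angle between the y axis of mid_blue and the x axis of seat_blue, either way round below 0.12 rad and distance between mid_yellow and seat_yellow below 0.007 m and x of mid_yellow in the frame of seat_yellow above -0.004 m and angle between the y axis of mid_yellow and the x axis of seat_yellow, either way round below 0.12 rad and distance between mid_red and seat_red below 0.007 m and x of mid_red in the frame of seat_red above -0.004 m and angle between the y axis of mid_red and the x axis of seat_red, either way round below 0.12 rad and distance between mid_green and seat_green below 0.007 m and x of mid_green in the frame of seat_green above -0.004 m and angle between the y axis of mid_green and the x axis of seat_green, either way round below 0.12 rad and value of joint clamp below 0.2 rad); the robot touches nothing.
It fails at once if the jar is moved by more than 4 cm (distance of jar from where it was at the start of the episode above 0.04 m).
Of tube_blue, tube_yellow, tube_red, tube_green only 3 to 4 are there at a start; the rules pass over those that are not, and their reading is None.
At some moment in a run one of tube_blue, tube_yellow, tube_red, tube_green may be knocked a few centimetres aside while the robot is not near it.
Once in a run the grip may slacken for a moment while it holds something.
It also fails if it takes over 210 s, if anything falls off the work surface, if the arm or the gripper's body presses on something with over 40 N, if the wrist force passes 120 N, or if a joint passes its speed limit or range.

ROBOT

A 6-joint arm with a two-finger parallel gripper is mounted at the origin on the work surface. World frame = base frame: x ahead of the robot, y to its left, z up, the work surface at z = 0. Lengths are in m, angles in rad, forces in N, time in s.
With the tool pointing down it reaches from about 0.25 to 0.775 m from the base axis. Payload 4 kg.
Tool frame: the origin (TCP) lies at the very end of the fingers, on their centre line; the grasp point (between the pads) lies 19 mm behind it; z points along the fingers, y is the direction in which the jaws open and shut (so a half turn about z gives the same grasp; the last joint's range is limited). The gripper opens to 94 mm and grips with 3 to 60 N. Pads are 16 mm wide; open, the fingers measure 119 mm over their backs; the gripper's body (75 mm by 177 mm) begins 78 mm behind the grasp point.
Start: joints at [-1.432, 0.087, 1.371, -0, 1.684, -0.103], TCP at [0.132, -0.534, 0.171] pointing down, gripper open.
Joint ranges: [-3.1, 3.1], [-0.76, 2.03], [0.27, 2.55], [-1.08, 4.22], [0.17, 2.65], [-2.57, 2.57]. Speed limits (rad/s): [2.79, 2.79, 3.14, 3.14, 3.14, 3.14].

INTERFACE

Orientations are given as [roll, pitch, yaw] about the fixed x, y, z axes, in that order (R = Rz(yaw) Ry(pitch) Rx(roll)).
In Python, from bench import robot, cams, models gives the robot as it stands.
- The arm moves only by the tool step_arm, never from a script. Its argument "series" is a list of rows, each a list of 5 numbers: the gripper command: -1 is shut, 1 is fully open, values between are in proportion, then the shift along the tool's x, y, z in mm, then the turn about the tool's z in degrees. A call has 1 to 20 rows; each row is the pose to reach, as a shift and turn from the pose commanded when the call began, along the tool's axes at that moment; what a row does not reach only later rows make up. A row lasts 1/8 s, in which the tool goes at most 62.5 mm and 10.7 degrees, less where a joint would pass 70% of its speed; a pose out of reach is approached as far as the arm can. A call with a gripper value outside its range is refused whole. The fingers move at their own pace and stop on an object; the grip force is fixed at half the most. Time passes only in rows, so rows that repeat a pose let the fingers close. It gives the time, the measured TCP pose, the force and the opening at its end, in the units of the state.
- robot.get_obs(): the state, without advancing time (a new reading comes with each control period).
- cams.snapshot(name): name is "scene" or "top"; returns a dict with "pixels" (420x560x3 uint8, red, green, blue), "fov_y" (degrees; the focal length in pixels is half the picture's height over the tangent of half this angle, whatever the lens; pixels are square), "cx", "cy" (the principal point, pixels), "R" (3x3) and "t" (3): a world point X has camera coordinates R X + t. Camera axes: x right, y down, z forward; pixel columns grow to the right and rows downward; lengths in m; the calibration is good to about 2 mm. A picture is of the moment at which its call begins. There is no depth.
- robot.close_job(): hands the job in, once; it reports no verdict.
Trained networks look in a picture, given as the dict that the camera call returned (one of the last four; its "shot" number tells which), for a name from the list of things; names that differ only in an ending like _2 or _b are one class to them, and where a whole thing is asked for, a point or a joint stands for the part that bears it (a point fixed in the world has none). Each returns a list of dicts, best first, with "p" (0 to 1); they miss things now and then, are a little off and sometimes report something else, mostly with a low value. They report only what shows in the picture. A call takes as long as a camera call. They do not tell look-alikes from the thing itself.
- models.find_in(picture, label): "position" ([x, y, z] in m, in world coordinates, good to about 4 mm: the middle of the surface that is visible of it).
- models.pinpoint(picture, label): "position" ([x, y, z] in m, in world coordinates, good to about 4 mm: a listed point, or the origin of a listed thing).
The state is a dict: "time": time; "joint_positions": joint angles; "qvel": joint speeds; "joint_torque": joint torques, N m; "tool_pos": TCP position; "ee_rot": TCP orientation; "wrist_force": force on the tool from outside, world axes, zero at the start; "wrist_torque": the same for the moment, N m; "width": finger opening in m.
Only numpy, scipy, OpenCV 4.12 (cv2) and the standard library are available. Lean on these libraries where they do the work, as an engineer would, in place of code of your own. Each camera call takes 0.05 s, during which the arm holds its last target. There are 200 camera calls.

## Working session

There is one attempt and no reset: what is moved stays moved. The work goes in short steps, Python scripts to look and compute and a tool call to move; the robot and the scene stay as the last step left them, time stands still between calls to the robot, and variables do not carry over. Pictures are saved under pics/ and viewed, about 12 in all and at most 16, crops included, and the job is handed in when it is done.

Besides the shell and the picture viewer there is one more tool, called after "Emit:" as a command line: name --pt "numbers of a row" for each row, then --argument value for the rest. step_arm: Moves the arm, as the interface text tells. Its arguments: {"type":"object","properties":{"series":{"type":"array","items":{"type":"array","items":{"type":"number"}}}},"required":["series"]}

```bash
mkdir -p pics; cat > h.py <<'E'
import numpy as np, cv2
from bench import robot, cams, models
def save(s,n,crop=None,k=1):
    p=s["pixels"][:,:,::-1]
    if crop: p=p[crop[1]:crop[3],crop[0]:crop[2]]
    cv2.imwrite("pics/"+n,cv2.resize(np.ascontiguousarray(p),None,fx=k,fy=k,interpolation=cv2.INTER_CUBIC))
def proj(s,X):
    f=s["pixels"].shape[0]/2/np.tan(np.radians(s["fov_y"])/2)
    c=s["R"]@np.array(X)+s["t"]; return np.array([s["cx"]+f*c[0]/c[2],s["cy"]+f*c[1]/c[2]])
def ray(s,u,v,z):
    f=s["pixels"].shape[0]/2/np.tan(np.radians(s["fov_y"])/2)
    R=np.array(s["R"]);d=R.T@np.array([(u-s["cx"])/f,(v-s["cy"])/f,1]);o=-R.T@np.array(s["t"])
    return o+d*(z-o[2])/d[2]
E
python3 - <<'E'
from h import *
print(robot.get_obs())
for n in ["scene","top"]:
    s=cams.snapshot(n); save(s,n+"0.png",k=1.4); print(n,{k:s[k] for k in s if k!="pixels"})
    for l in ["rack","fixture","clips","clamp_tip","jar"]+[a+c for c in "blue yellow red green".split() for a in("mid_","seat_")]:
        print(l,[(np.round(d["position"],3).tolist(),round(d["p"],2),np.round(proj(s,d["position"])).tolist()) for d in models.pinpoint(s,l)[:3]])
E
```

```text
{'time': 0.0, 'joint_positions': array([-1.43209023e+00,  8.79488071e-02,  1.37221873e+00, -1.86091499e-05,
        1.68357732e+00, -1.03109454e-01]), 'qvel': array([-0.00080388,  0.00052618, -0.00040933, -0.00092952,  0.00072444,
       -0.00093642]), 'joint_torque': array([-1.34935173e-03, -3.40190721e+01, -3.02427042e+01,  7.15748733e-02,
        3.33115587e-02, -1.84950677e-04]), 'tool_pos': array([ 0.1316053 , -0.53339735,  0.16932565]), 'ee_rot': array([-3.13944997e+00, -2.03122699e-04,  2.41813260e-01]), 'wrist_force': array([-0.39448799, -0.25104325,  0.1807813 ]), 'wrist_torque': array([0.02353995, 0.02965491, 0.04741039]), 'width': 0.09409668268234232}
scene {'fov_y': 52.359980196080556, 'cx': 280.6714201163627, 'cy': 212.79640839006277, 'R': array([[-0.51667986,  0.85612636,  0.00946465],
       [ 0.57365655,  0.35437077, -0.73847107],
       [-0.63557854, -0.37612367, -0.67421873]]), 't': array([ 0.29160672, -0.26663232,  1.35535032]), 'shot': 1}
rack [([0.543, 0.216, -0.002], 0.97, [370.0, 269.0]), ([0.532, 0.266, 0.074], 0.63, [401.0, 251.0]), ([0.542, 0.219, 0.073], 0.
[... 1617 characters left out ...]
, -0.067, 0.115], 0.58, [307.0, 194.0]), ([0.586, -0.314, 0.073], 0.47, [393.0, 193.0])]
jar [([0.454, 0.056, 0.003], 0.53, [263.0, 237.0])]
mid_blue [([0.529, 0.266, 0.079], 0.62, [188.0, 208.0])]
seat_blue [([0.626, -0.168, 0.078], 0.69, [342.0, 177.0])]
mid_yellow [([0.555, 0.17, 0.076], 0.51, [222.0, 200.0])]
seat_yellow [([0.565, -0.388, 0.079], 0.56, [420.0, 201.0])]
mid_red [([0.377, 0.348, 0.014], 0.82, [162.0, 261.0]), ([0.505, 0.364, 0.072], 0.81, [153.0, 216.0]), ([0.737, 0.336, 0.013], 0.74, [171.0, 140.0])]
seat_red [([0.606, -0.24, 0.078], 0.82, [368.0, 185.0])]
mid_green [([0.585, 0.073, 0.074], 0.51, [257.0, 190.0]), ([0.556, 0.17, 0.077], 0.25, [222.0, 199.0])]
seat_green []
```

View pics/scene0.png

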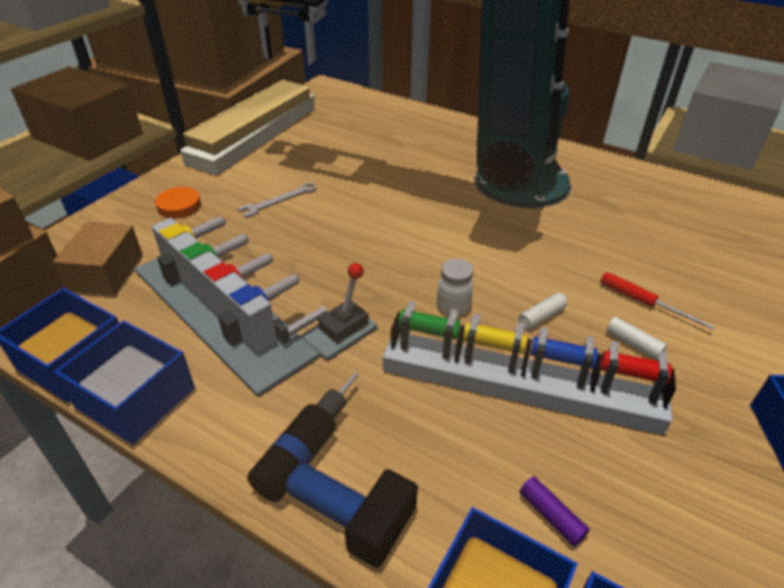

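View pics/top0.png

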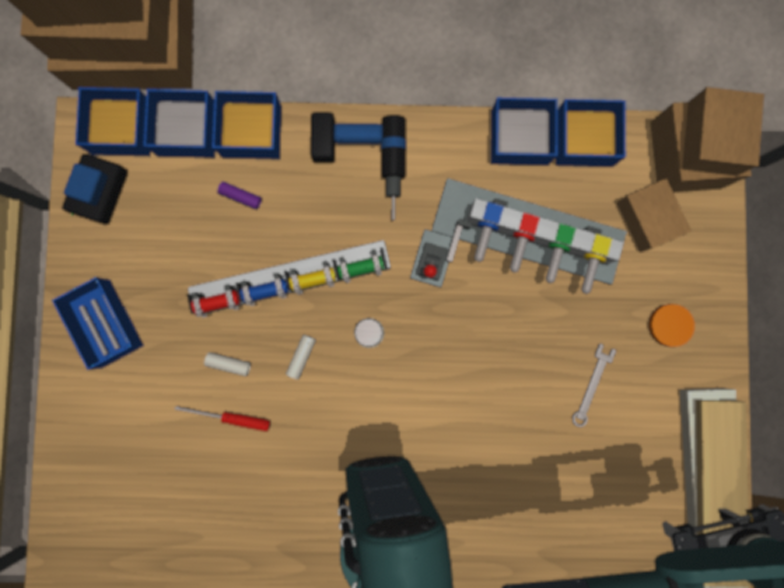

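Shown: at scene (1.4x) the tubes sit on the rack in order green (430,322), yellow (497,337), blue (565,350), red (637,365). The look-alikes are two white tubes (543,311), (636,337) and the purple one (553,510), all lying on the table. The flanges and patches run yellow, green, red, blue towards the lever, and the knob is at (355,270). The only red tube is the one in the rack, at world (0.504, 0.365).

```bash
cat >> h.py <<'E'
def go(x,y,z,yaw):
    o=robot.get_obs();w=o["ee_rot"][2];d=np.array([x,y,z])-o["tool_pos"]
    c,s=np.cos(w),np.sin(w);t=np.degrees((w-yaw+np.pi)%(2*np.pi)-np.pi)
    print("shift mm",np.round(1000*np.array([d[0]*c+d[1]*s,d[0]*s-d[1]*c,-d[2]]),1),"turn",round(t,1),"F",np.round(o["wrist_force"],1),"w",round(o["width"],4),"t",o["time"])
E
python3 - <<'E'
from h import *
go(.536,-.0545,.17,-.268)
s=cams.snapshot("scene");save(s,"crop1.png",(260,200,500,320),3.2)
E
```

```text
shift mm [ 5.074e+02 -3.688e+02  5.000e-01] turn 29.2 F [ 1.1  0.8 -0. ] w 0.0942 t 1.4
```

View pics/crop1.png

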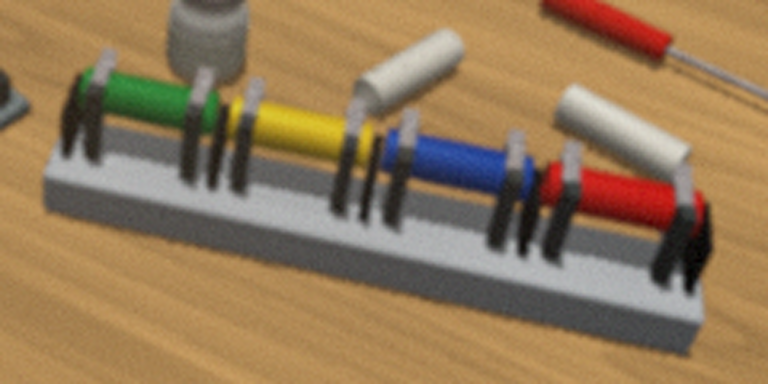

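The crop confirms four tubes in their clips: green (145,100), yellow (300,130), blue (455,160), red (620,195). The white tubes lie loose on the table. Next I move the closed gripper up to the lever.

Emit:
step_arm --pt "-1 50 -37 0 4" --pt "-1 100 -74 0 8" --pt "-1 150 -110 0 12" --pt "-1 200 -147 0 16" --pt "-1 250 -184 0 20" --pt "-1 300 -220 0 24" --pt "-1 350 -256 0 28" --pt "-1 400 -292 0 29" --pt "-1 450 -328 0 29" --pt "-1 507 -369 0 29" --pt "-1 507 -369 0 29" --pt "-1 507 -369 0 29"

```text
time: 2.95
tool_pos: [0.5354, -0.0543, 0.1702]
ee_rot: [3.141, 0.001, -0.263]
wrist_force: [0.4, 0.8, 0.1]
width: 0.0003
```

```bash
python3 - <<'E'
from h import *
go(.536,-.0545,.10,-.268)
s=cams.snapshot("scene")
for l in ["clamp_tip"]: print([(np.round(d["position"],3),d["p"]) for d in models.pinpoint(s,l)])
E
```

```text
shift mm [ 0.6  0.  70.2] turn 0.3 F [0.4 0.8 0.1] w 0.0003 t 2.95
[(array([ 0.573, -0.064,  0.116]), 0.71), (array([ 0.607, -0.242,  0.075]), 0.45)]
```

Emit:
step_arm --pt "-1 0 0 35 0" --pt "-1 0 0 70 0" --pt "-1 10 0 70 0" --pt "-1 25 0 70 0" --pt "-1 40 0 70 0" --pt "-1 55 0 70 0" --pt "-1 70 0 70 0" --pt "-1 82 0 70 0" --pt "-1 90 0 70 0" --pt "-1 90 0 70 0"

```text
time: 4.3
tool_pos: [0.623, -0.0781, 0.1005]
ee_rot: [3.141, -0.0, -0.264]
wrist_force: [-0.5, -0.4, -0.1]
width: 0.0006
```

```bash
python3 - <<'E'
from h import *
go(.536,-.0545,.10,-.268)
s=cams.snapshot("scene")
for l in ["clamp_tip"]: print([(np.round(d["position"],3),d["p"]) for d in models.pinpoint(s,l)])
save(s,"l1.png",(120,120,360,300),3)
E
```

```text
shift mm [-90.1  -0.    0.5] turn 0.2 F [-0.5 -0.4 -0.1] w 0.0006 t 4.3
[(array([ 0.574, -0.064,  0.117]), 0.57), (array([ 0.627, -0.171,  0.074]), 0.53)]
```

View pics/l1.png

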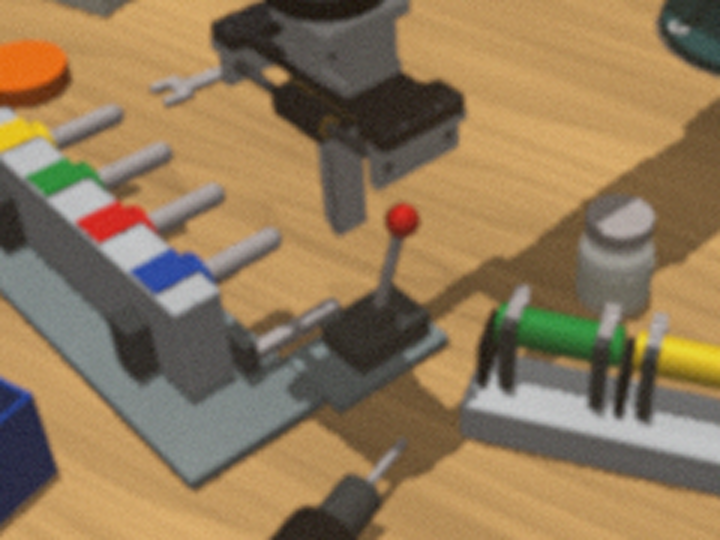

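```bash
python3 - <<'E'
from h import *
from scipy.optimize import least_squares
o=robot.get_obs();print(o["tool_pos"])
S=[];U=[]
for n in["scene","top"]:
    s=cams.snapshot(n);p=s["pixels"].astype(int)
    m=((p[...,0]>120)&(p[...,1]<70)&(p[...,2]<70)).astype(np.uint8)
    k,_,st,c=cv2.connectedComponentsWithStats(m)
    print(n,"tcp",proj(s,o["tool_pos"]),[(st[i,4],c[i].round(1)) for i in range(1,k) if st[i,4]>15])
    print(n, proj(s,(.573,-.064,.116)))
    save(s,n+"2.png",(240,140,400,260),5)
E
```

```text
[ 0.62230205 -0.07777583  0.10047717]
scene tcp [236.3680633  207.50849811] [(np.int32(143), array([157. , 193.3])), (np.int32(64), array([253.4, 192.2])), (np.int32(275), array([449.3, 205.5])), (np.int32(45), array([432.5, 256. ])), (np.int32(330), array([456.1, 260.6]))]
scene [254.16542399 191.70399489]
top tcp [311.09663854 176.89455433] [(np.int32(151), array([376.9, 161.5])), (np.int32(37), array([306.4, 192.8])), (np.int32(22), array([167.7, 212.5])), (np.int32(164), array([152.1, 216. ])), (np.int32(262), array([175.4, 300.6]))]
top [306.13655607 193.8289312 ]
```

View pics/top2.png

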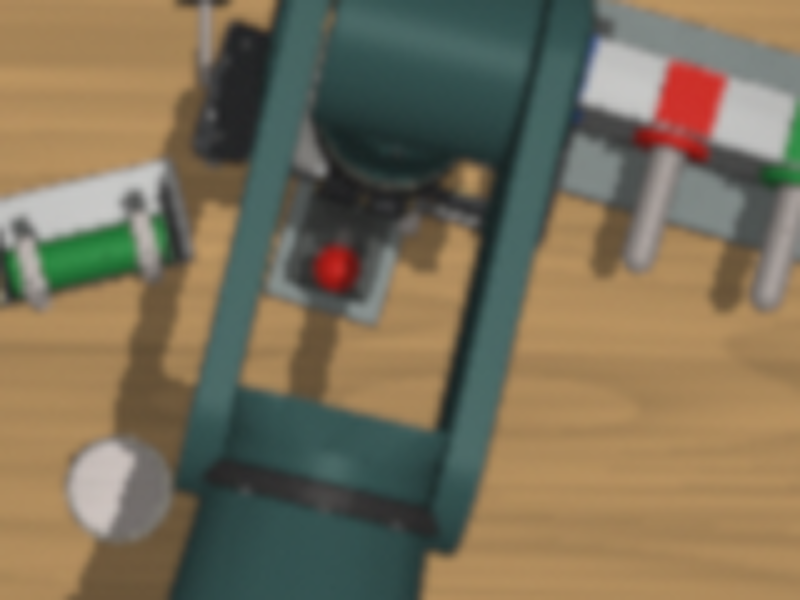

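Top view: the knob is still at pixel (306,193), on the robot side, and the gripper is already beyond it. The finger seems to have passed over the knob. I'll check the finger height with projected markers.

```bash
python3 - <<'E'
from h import *
o=robot.get_obs();s=cams.snapshot("scene")
p=cv2.resize(np.ascontiguousarray(s["pixels"][140:240,180:300,::-1]),None,fx=6,fy=6)
for dz,c in((0,(0,0,255)),(.02,(0,255,0)),(.04,(255,0,0))):
    u=(proj(s,o["tool_pos"]+[0,0,dz])-[180,140])*6
    cv2.circle(p,tuple(int(a) for a in u),5,c,-1)
cv2.imwrite("pics/m.png",p)
E
```

```text
(no output)
```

View pics/m.png

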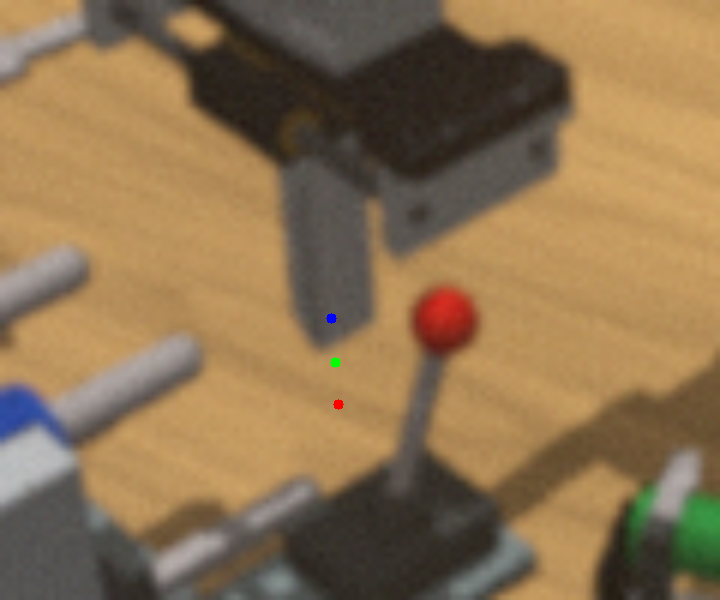

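Finger bottom is at crop (325,345), but the reported TCP projects to (338,404), roughly 27 mm lower. I'll check whether the same offset shows in the start picture.

```bash
python3 - <<'E'
from h import *
s=cams.snapshot("scene");T=np.array([.1316,-.5334,.1693]);w=.2418;y=np.array([np.sin(w),-np.cos(w),0])
for dz in(0,.027):print([ (1.4*proj(s,T+a*y+[0,0,dz])).round() for a in(-.053,0,.053)])
o=robot.get_obs();print(o["tool_pos"],o["joint_positions"],o["width"])
E
python3 -c "
import cv2
p=cv2.imread('pics/scene0.png');cv2.imwrite('pics/s0c.png',cv2.resize(p[0:130,220:370],None,fx=4,fy=4,interpolation=2))"
```

```text
[array([313.,  78.]), array([291.,  75.]), array([270.,  73.])]
[array([312.,  67.]), array([290.,  64.]), array([268.,  61.])]
[ 0.6221824  -0.07776892  0.1006547 ] [-2.14668034e-01  2.79932948e-01  1.28512940e+00 -1.15879440e-04
  1.57641574e+00  1.62039013e+00] 0.00046096551280739125
```

View pics/s0c.png

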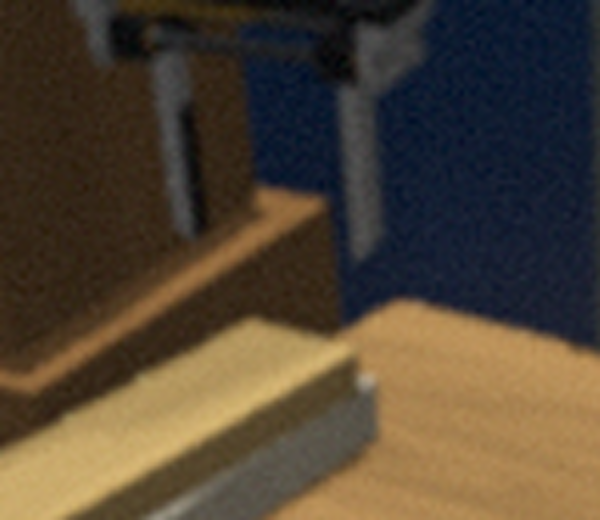

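Start-picture finger bottoms are at (267,59) and (310,64) against projected (270,73) and (313,78). So the visible tips sit about 30–35 mm above the reported TCP, and both views agree on a vertical offset. I'll measure it by touching bare table.

```bash
python3 - <<'E'
from h import *
go(.40,-.15,.17,-.268)
E
```

```text
shift mm [-195.6  127.8  -69.3] turn 0.2 F [-0.  -0.2  0.2] w 0.0005 t 4.6
```

Emit:
step_arm --pt "-1 0 0 -60 0" --pt "-1 -50 30 -60 0" --pt "-1 -100 60 -60 0" --pt "-1 -150 90 -20 0" --pt "-1 -195 128 30 0" --pt "-1 -195 128 80 0" --pt "-1 -195 128 105 0" --pt "-1 -195 128 115 0" --pt "-1 -195 128 120 0" --pt "-1 -195 128 120 0"

```text
time: 5.85
tool_pos: [0.402, -0.1509, -0.0184]
ee_rot: [3.141, -0.002, -0.264]
wrist_force: [0.1, 0.0, 0.2]
width: 0.0005
```

Emit:
step_arm --pt "-1 0 0 2 0" --pt "-1 0 0 4 0" --pt "-1 0 0 4 0"

```text
time: 6.22
tool_pos: [0.4009, -0.1505, -0.0235]
ee_rot: [3.141, -0.0, -0.264]
wrist_force: [-0.9, -0.5, -0.1]
width: 0.0004
```

Emit:
step_arm --pt "-1 0 0 2 0" --pt "-1 0 0 4 0" --pt "-1 0 0 4 0"

```text
time: 6.6
tool_pos: [0.4006, -0.1504, -0.0278]
ee_rot: [-3.142, 0.001, -0.264]
wrist_force: [0.1, -0.3, -0.4]
width: 0.0005
```

Emit:
step_arm --pt "-1 0 0 2 0" --pt "-1 0 0 4 0" --pt "-1 0 0 4 0"

```text
time: 6.98
tool_pos: [0.4006, -0.1504, -0.0318]
ee_rot: [-3.142, 0.0, -0.264]
wrist_force: [-0.2, 0.4, -0.7]
width: 0.0006
```

Emit:
step_arm --pt "-1 0 0 2 0" --pt "-1 0 0 3 0" --pt "-1 0 0 3 0"

```text
time: 7.35
tool_pos: [0.4008, -0.1504, -0.0346]
ee_rot: [3.142, 0.0, -0.264]
wrist_force: [-0.4, 0.0, -0.9]
width: 0.0005
```

Emit:
step_arm --pt "-1 0 0 2 0" --pt "-1 0 0 3 0" --pt "-1 0 0 3 0"

```text
time: 7.72
tool_pos: [0.401, -0.1506, -0.0348]
ee_rot: [3.141, 0.0, -0.264]
wrist_force: [-5.3, 3.1, 16.0]
width: 0.0006
```

Contact with the table at reported z = −0.0347, so the true tip is 34.7 mm higher than reported. I repeat the lever push with that correction.

Emit:
step_arm --pt "-1 0 0 -40 0" --pt "-1 35 -43 -80 0" --pt "-1 70 -86 -103 0" --pt "-1 105 -128 -103 0" --pt "-1 105 -128 -103 0" --pt "-1 115 -128 -103 0" --pt "-1 130 -128 -103 0" --pt "-1 145 -128 -103 0" --pt "-1 160 -128 -103 0" --pt "-1 175 -128 -103 0" --pt "-1 187 -128 -103 0" --pt "-1 195 -128 -103 0" --pt "-1 195 -128 -103 0"

```text
time: 9.35
tool_pos: [0.6208, -0.0781, 0.0647]
ee_rot: [3.141, 0.005, -0.265]
wrist_force: [-4.6, -0.2, -0.4]
width: 0.001
```

```bash
python3 - <<'E'
from h import *
go(.536,-.0545,.065,-.268)
s=cams.snapshot("scene")
print([(np.round(d["position"],3),d["p"]) for d in models.pinpoint(s,"clamp_tip")])
p=s["pixels"].astype(int)
m=((p[...,0]>120)&(p[...,1]<70)&(p[...,2]<70)).astype(np.uint8)
k,_,st,c=cv2.connectedComponentsWithStats(m)
print([(st[i,4],c[i].round(1)) for i in range(1,k) if st[i,4]>15])
P=np.array([.573,-.064])-np.array([.964,-.265])*-.0407 # pivot if tip at -0.5rad
for a in (-.5,.3,.4,.5):print(a,proj(s,[*(P+.085*np.sin(a)*np.array([.964,-.265])),.034+.085*np.cos(a)]))
save(s,"l2.png",(180,140,300,240),6)
E
```

```text
shift mm [-88.   -0.6  -0.3] turn 0.2 F [-4.6 -0.2 -0.4] w 0.001 t 9.35
[(array([0.581, 0.072, 0.076]), 0.62), (array([ 0.641, -0.081,  0.112]), 0.47)]
[(np.int32(144), array([157.1, 193.3])), (np.int32(277), array([449.2, 205.5])), (np.int32(31), array([227.4, 207.5])), (np.int32(47), array([432.4, 256.2])), (np.int32(330), array([456.2, 260.6])), (np.int32(16), array([478.1, 264.4]))]
-0.5 [254.29168601 194.28541694]
0.3 [230.63582536 205.48780465]
0.4 [227.76345442 208.22564214]
0.5 [225.03093423 211.17991037]
```

View pics/l2.png

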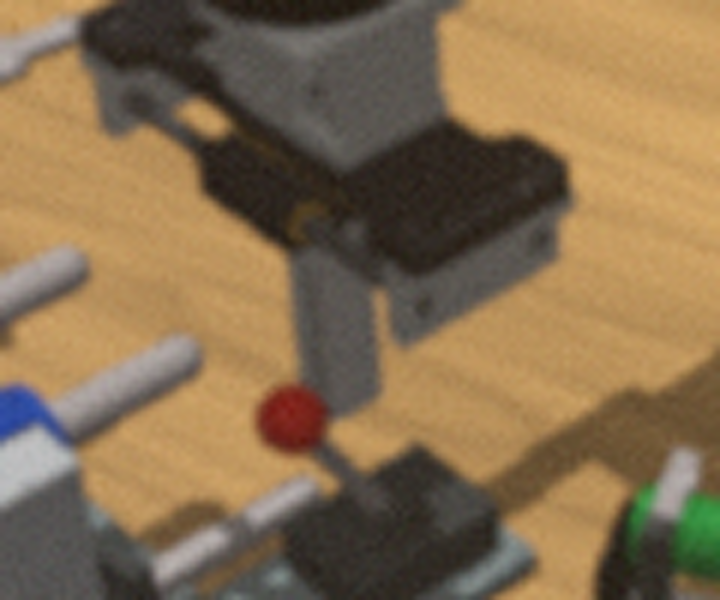

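The lever is over (knob at crop (293,418)), about 0.9 rad. I push 6 mm more to be sure.

Emit:
step_arm --pt "-1 3 0 0 0" --pt "-1 6 0 0 0" --pt "-1 6 0 0 0" --pt "-1 6 0 0 0"

```text
time: 9.95
tool_pos: [0.621, -0.0781, 0.0646]
ee_rot: [3.14, 0.016, -0.264]
wrist_force: [-18.0, 2.1, 6.5]
width: 0.0005
```

```bash
python3 - <<'E'
from h import *
s=cams.snapshot("scene")
print([(np.round(d["position"],3),d["p"]) for d in models.pinpoint(s,"clamp_tip")])
T=[[.504,.365],[.529,.2655],[.556,.169],[.583,.074]]
th=.265;rx=np.array([np.cos(th),np.sin(th)])
for t in T:
  b=[d["position"] for c in ["red","blue","yellow","green"] for d in models.pinpoint(s,"mid_"+c) if d["p"]>.4 and np.hypot(*(d["position"][:2]-np.array(t)))<.03]
  print(t,np.round(b,3).tolist())
go(.529,.2655,.15,1.836); go(.536,-.0545,.15,1.836)
E
```

```text
[]
[0.504, 0.365] [[0.506, 0.369, 0.072]]
[0.529, 0.2655] [[0.528, 0.266, 0.076]]
[0.556, 0.169] [[0.564, 0.168, 0.078]]
[0.583, 0.074] []
shift mm [-178.5 -307.7  -85.4] turn -120.3 F [-18.    1.8   6. ] w 0.0005 t 10.85
shift mm [-88.2  -0.7 -85.4] turn -120.3 F [-18.    1.8   6. ] w 0.0005 t 10.85
```

Lever is on its stop (18 N, no further motion). Next I go above the green tube.

Emit:
step_arm --pt "-1 -8 0 0 0" --pt "-1 -12 0 -45 -10" --pt "-0.5 -12 0 -85 -20" --pt "0 -30 -30 -85 -30" --pt "0.3 -45 -65 -85 -40" --pt "0.3 -60 -100 -85 -50" --pt "0.3 -85 -136 -85 -60" --pt "0.3 -85 -136 -85 -70" --pt "0.3 -85 -136 -85 -80" --pt "0.3 -85 -136 -85 -90" --pt "0.3 -85 -136 -85 -100" --pt "0.3 -85 -136 -85 -110" --pt "0.3 -85 -136 -85 -120" --pt "0.3 -85 -136 -85 -120.3" --pt "0.3 -85 -136 -85 -120.3"

```text
time: 12.72
tool_pos: [0.5824, 0.0741, 0.1509]
ee_rot: [3.14, 0.0, 1.833]
wrist_force: [0.6, -0.4, 0.6]
width: 0.0611
```

```bash
python3 - <<'E'
from h import *
go(.582,.073,.021,1.836); s=cams.snapshot("scene")
for c in ["green","blue","yellow","red"]:print(c,[(np.round(d["position"],3),round(d["p"],2)) for d in models.pinpoint(s,"mid_"+c)[:2]])
E
```

```text
shift mm [ -1.   -0.6 129.9] turn -0.2 F [ 0.6 -0.4  0.6] w 0.0611 t 12.725
green [(array([0.58 , 0.071, 0.076]), 0.6)]
blue [(array([0.53 , 0.266, 0.077]), 0.76)]
yellow [(array([0.559, 0.169, 0.075]), 0.62), (array([ 0.588, -0.312,  0.074]), 0.41)]
red [(array([0.735, 0.338, 0.016]), 0.93), (array([0.378, 0.348, 0.014]), 0.87)]
```

Emit:
step_arm --pt "0.3 -1 -1 50 0" --pt "0.3 -1 -1 100 0" --pt "0.3 -1 -1 130 0" --pt "0.3 -1 -1 130 0" --pt "-1 -1 -1 130 0" --pt "-1 -1 -1 130 0" --pt "-1 -1 -1 130 0" --pt "-1 -1 -1 130 0" --pt "-1 -1 -7 130 0" --pt "-1 -1 -14 130 0" --pt "-1 -1 -21 130 0" --pt "-1 -1 -30 130 0" --pt "-1 -1 -40 130 0" --pt "-1 -1 -45 130 0" --pt "-1 -1 -45 130 0" --pt "-1 -1 -45 80 0" --pt "-1 -1 -45 30 0" --pt "-1 -1 -45 0 0" --pt "-1 -1 -45 0 0"

```text
time: 15.35
tool_pos: [0.5408, 0.0614, 0.1537]
ee_rot: [3.135, 0.002, 1.835]
wrist_force: [-0.7, 0.8, -0.8]
width: 0.0296
```

```bash
python3 - <<'E'
from h import *
s=cams.snapshot("scene");save(s,"g1.png",(180,120,380,270),4)
phi=-.268;fx=np.array([.964,-.265]);
seat={"blue":(.627,-.169),"red":(.607,-.241),"green":(.588,-.315),"yellow":(.567,-.387)}
y0=np.mean([v for v in seat.values()],0);fy=np.array([.265,.964])
for i,c in enumerate(["yellow","green","red","blue"]): print(c,(y0+fy*(-.1125+.075*i)).round(4))
g=y0+fy*-.0375-fx*.095
go(*g,.12,2.874)
E
```

```text
yellow [ 0.5674 -0.3864]
green [ 0.5873 -0.3142]
red [ 0.6072 -0.2419]
blue [ 0.6271 -0.1696]
shift mm [-326.7 -133.6   31. ] turn -59.5 F [-0.2 -0.4 -1.5] w 0.0298 t 15.4
```

View pics/g1.png

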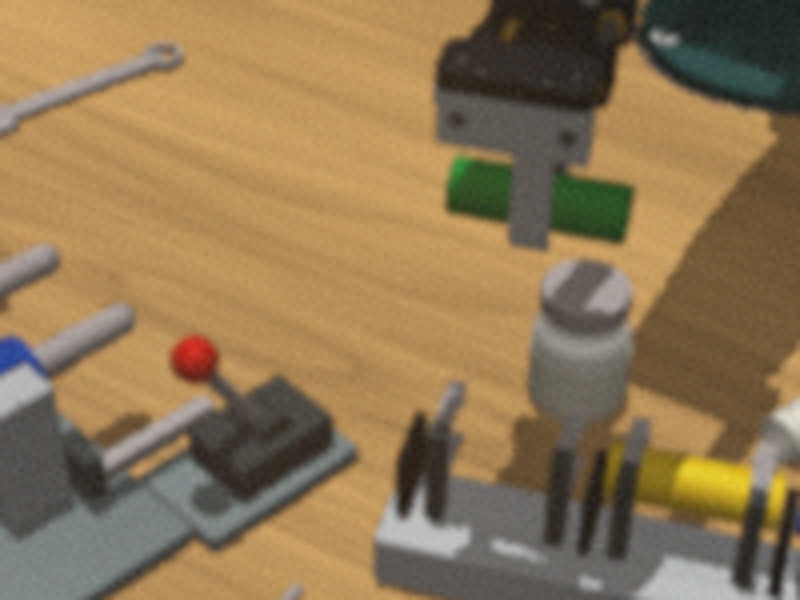

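Green is held near its middle at crop (540,200). The lever is still over (knob at (195,358)) and the jar is untouched. Moving in front of the green spigot.

Emit:
step_arm --pt "-1 -50 -20 0 -9" --pt "-1 -100 -41 0 -18" --pt "-1 -150 -61 0 -27" --pt "-1 -200 -82 0 -36" --pt "-1 -250 -102 0 -45" --pt "-1 -290 -119 20 -52" --pt "-1 -327 -134 50 -59.5" --pt "-1 -327 -134 100 -59.5" --pt "-1 -327 -134 120 -59.5" --pt "-1 -327 -134 120 -59.5"

```text
time: 16.65
tool_pos: [0.4914, -0.2872, 0.0252]
ee_rot: [3.138, -0.009, 2.873]
wrist_force: [0.5, -0.8, -0.9]
width: 0.0299
```

```bash
cat >> h.py <<'E'
fx=np.array([.964,-.265]);fy=np.array([.265,.964]);F0=np.array([.59725,-.278])
def seat(c,back): return F0+fy*(-.1125+.075*["yellow","green","red","blue"].index(c))-fx*back
E
python3 - <<'E'
from h import *
go(*seat("green",.095),.021,2.874)
o=robot.get_obs();s=cams.snapshot("scene")
g=o["tool_pos"][:2]
p=cv2.resize(np.ascontiguousarray(s["pixels"][120:240,120:280,::-1]),None,fx=5,fy=5,interpolation=2)
def dot(X,c):
    u=(proj(s,X)-[120,120])*5; cv2.circle(p,tuple(int(a) for a in u),3,c,-1)
for b in np.arange(-.0,.03,.013): dot([*seat("green",b),.0845],(255,0,255))
for b in(-.045,0,.045): dot([*(g+b*fx),o["tool_pos"][2]+.0347+.019+.015],(0,0,255))
cv2.imwrite("pics/g2.png",p)
for c in ["green","blue","yellow","red"]:print(c,[(np.round(d["position"],3),round(d["p"],2)) for d in models.pinpoint(s,"mid_"+c)[:3]])
for n in("green",):print([(np.round(d["position"],3),round(d["p"],2)) for d in models.pinpoint(s,"seat_green")])
E
```

```text
shift mm [-4.6 -0.5  4.2] turn -0.0 F [ 0.5 -0.8 -0.9] w 0.0299 t 16.65
green [(array([ 0.491, -0.29 ,  0.075]), 0.75)]
blue [(array([0.532, 0.267, 0.075]), 0.62), (array([ 0.641, -0.078,  0.112]), 0.35)]
yellow [(array([0.56 , 0.166, 0.072]), 0.87)]
red [(array([0.377, 0.348, 0.012]), 0.81), (array([0.738, 0.335, 0.016]), 0.78), (array([0.501, 0.369, 0.074]), 0.71)]
[(array([ 0.588, -0.314,  0.078]), 0.83)]
```

View pics/g2.png

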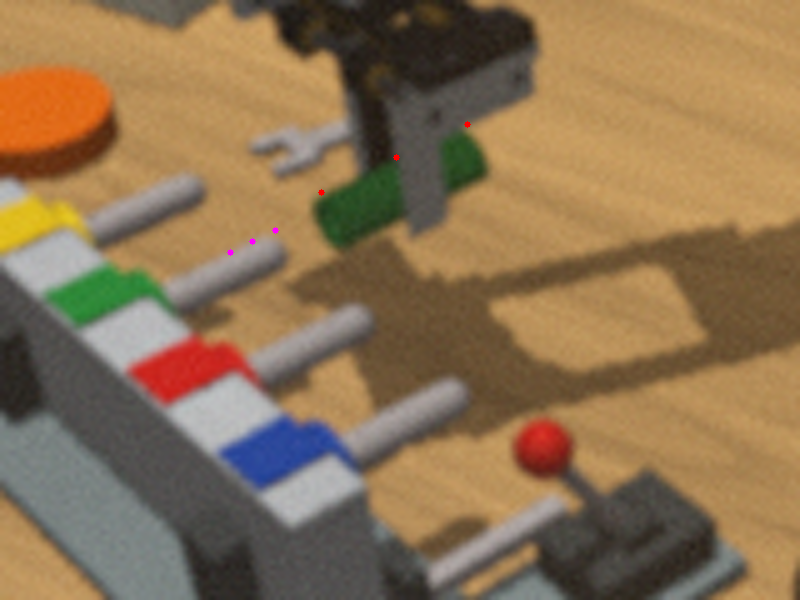

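Tube axis and green spigot line up in the picture (extended tube axis passes (275,247), spigot end at about (278,249)). Inserting partway and reading the force.

Emit:
step_arm --pt "-1 0 0 4 0" --pt "-1 0 0 4 0" --pt "-1 -8 0 4 0" --pt "-1 -16 0 4 0" --pt "-1 -23 0 4 0" --pt "-1 -30 0 4 0" --pt "-1 -36 0 4 0" --pt "-1 -42 0 4 0" --pt "-1 -42 0 4 0"

```text
time: 18.08
tool_pos: [0.535, -0.3003, 0.0251]
ee_rot: [3.141, -0.002, 2.874]
wrist_force: [0.1, -1.1, -8.1]
width: 0.0296
```

Emit:
step_arm --pt "-1 0 0 2 0" --pt "-1 0 0 4 0" --pt "-1 0 0 5 0" --pt "-1 0 0 5 0" --pt "-1 0 0 5 0"

```text
time: 18.7
tool_pos: [0.5356, -0.3007, 0.0221]
ee_rot: [-3.141, 0.001, 2.874]
wrist_force: [-0.5, 0.1, 0.3]
width: 0.0297
```

Emit:
step_arm --pt "-1 -8 0 0 0" --pt "-1 -16 0 0 0" --pt "-1 -24 0 0 0" --pt "-1 -32 0 0 0" --pt "-1 -40 0 0 0" --pt "-1 -47 0 0 0" --pt "-1 -51 0 0 0" --pt "-1 -54 0 0 0" --pt "-1 -54 0 0 0"

```text
time: 19.82
tool_pos: [0.5851, -0.3141, 0.0211]
ee_rot: [3.141, -0.005, 2.874]
wrist_force: [-5.0, 1.7, 1.7]
width: 0.0298
```

Emit:
step_arm --pt "-1 -3 0 0 0" --pt "-1 -5 0 0 0" --pt "-1 -5 0 0 0" --pt "-1 -5 0 0 0"

```text
time: 20.32
tool_pos: [0.585, -0.314, 0.0208]
ee_rot: [3.141, -0.016, 2.873]
wrist_force: [-16.0, 4.4, 5.6]
width: 0.0298
```

Firmly butted (16 N, no motion). Release and lift, then check.

Emit:
step_arm --pt "-1 6 0 0 0" --pt "0.06 6 0 0 0" --pt "0.06 6 0 0 0" --pt "0.06 6 0 0 0" --pt "0.06 6 0 -50 0" --pt "0.06 6 0 -100 0" --pt "0.3 6 0 -130 0" --pt "0.3 6 0 -130 0"

```text
time: 21.32
tool_pos: [0.5883, -0.3156, 0.1555]
ee_rot: [-3.139, 0.008, 2.874]
wrist_force: [-0.4, 0.7, 0.6]
width: 0.0608
```

```bash
python3 - <<'E'
from h import *
s=cams.snapshot("scene")
for c in ["green","blue","yellow","red"]:print(c,[(np.round(d["position"],3),round(d["p"],2)) for d in models.pinpoint(s,"mid_"+c)[:3]])
for X in((.556,.170),):go(*X,.15,1.836)
save(s,"g3.png",(100,110,460,290),2.2)
E
```

```text
green [(array([ 0.583, -0.316,  0.074]), 0.59)]
blue [(array([0.53 , 0.264, 0.076]), 0.63)]
yellow [(array([0.562, 0.17 , 0.075]), 0.62)]
red [(array([0.396, 0.193, 0.014]), 0.92), (array([0.506, 0.364, 0.076]), 0.82), (array([0.375, 0.343, 0.012]), 0.82)]
shift mm [156.3 458.8  -1.6] turn 59.5 F [ 0.4 -0.5 -0.1] w 0.0609 t 21.575
```

View pics/g3.png

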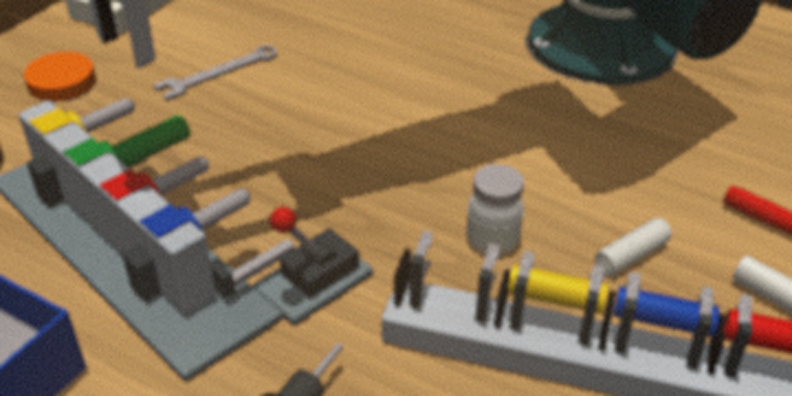

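Green is home on the green spigot (crop (155,140)), lever over (283,217), jar untouched, and yellow, blue and red still in their clips. Next is yellow.

Emit:
step_arm --pt "0.3 19 57 0 9" --pt "0.3 38 114 0 18" --pt "0.3 57 171 0 27" --pt "0.3 76 228 0 36" --pt "0.3 95 285 0 45" --pt "0.3 114 342 0 54" --pt "0.3 133 400 0 59.5" --pt "0.3 156 459 0 59.5" --pt "0.3 156 459 0 59.5" --pt "0.3 156 459 0 59.5"

```text
time: 22.82
tool_pos: [0.5567, 0.1691, 0.15]
ee_rot: [-3.139, 0.001, 1.836]
wrist_force: [-0.3, -0.5, -0.4]
width: 0.0612
```

```bash
python3 - <<'E'
from h import *
go(.556,.170,.021,1.836)
E
```

```text
shift mm [  1.   -0.5 129. ] turn -0.0 F [-0.3 -0.5 -0.4] w 0.0612 t 22.825
```

Emit:
step_arm --pt "0.3 1 0 50 0" --pt "0.3 1 0 100 0" --pt "0.3 1 0 129 0" --pt "0.3 1 0 129 0" --pt "-1 1 0 129 0" --pt "-1 1 0 129 0" --pt "-1 1 0 129 0" --pt "-1 1 0 129 0" --pt "-1 1 -7 129 0" --pt "-1 1 -14 129 0" --pt "-1 1 -21 129 0" --pt "-1 1 -30 129 0" --pt "-1 1 -40 129 0" --pt "-1 1 -45 129 0" --pt "-1 1 -45 129 0" --pt "-1 1 -45 80 0" --pt "-1 1 -45 30 0" --pt "-1 1 -45 0 0" --pt "-1 1 -45 0 0" --pt "-1 1 -45 0 0"

```text
time: 25.32
tool_pos: [0.5129, 0.1585, 0.1496]
ee_rot: [-3.139, -0.0, 1.835]
wrist_force: [-0.4, 0.6, -0.2]
width: 0.0302
```

```bash
python3 - <<'E'
from h import *
go(*seat("yellow",.095),.021,2.874)
s=cams.snapshot("scene")
for c in ["green","blue","yellow","red"]:print(c,[(np.round(d["position"],3),round(d["p"],2)) for d in models.pinpoint(s,"mid_"+c)[:3]])
E
```

```text
shift mm [-492.  -171.6  128.6] turn -59.5 F [-0.4  0.6 -0.2] w 0.0302 t 25.325
green [(array([ 0.584, -0.318,  0.071]), 0.88), (array([ 0.456,  0.056, -0.002]), 0.31)]
blue [(array([0.529, 0.261, 0.075]), 0.9)]
yellow [(array([ 0.584, -0.314,  0.075]), 0.71), (array([0.517, 0.156, 0.2  ]), 0.55)]
red [(array([0.396, 0.192, 0.012]), 0.85), (array([0.504, 0.366, 0.073]), 0.81), (array([0.737, 0.339, 0.015]), 0.78)]
```

Emit:
step_arm --pt "-1 -50 -17 0 -8" --pt "-1 -100 -35 0 -16" --pt "-1 -150 -52 0 -24" --pt "-1 -200 -70 0 -32" --pt "-1 -250 -87 0 -40" --pt "-1 -300 -105 0 -48" --pt "-1 -350 -122 0 -56" --pt "-1 -400 -140 0 -59.5" --pt "-1 -450 -157 0 -59.5" --pt "-1 -492 -171 30 -59.5" --pt "-1 -492 -171 80 -59.5" --pt "-1 -492 -171 120 -59.5" --pt "-1 -492 -171 128 -59.5" --pt "-1 -492 -171 128 -59.5" --pt "-1 -492 -171 128 -59.5"

```text
time: 27.45
tool_pos: [0.4787, -0.3621, 0.0261]
ee_rot: [-3.139, 0.004, 2.874]
wrist_force: [0.2, -0.3, 0.1]
width: 0.0297
```

```bash
python3 - <<'E'
from h import *
go(*seat("yellow",0),.021,2.874)
s=cams.snapshot("scene")
for c in ["yellow"]:print(c,[(np.round(d["position"],3),round(d["p"],2)) for d in models.pinpoint(s,"mid_"+c)[:3]])
E
```

```text
shift mm [-92.   -0.1   5.1] turn 0.0 F [ 0.2 -0.3  0.1] w 0.0297 t 27.45
yellow [(array([ 0.481, -0.363,  0.079]), 0.55)]
```

Emit:
step_arm --pt "-1 0 0 5 0" --pt "-1 0 0 5 0" --pt "-1 0 0 5 0" --pt "-1 -8 0 5 0" --pt "-1 -16 0 5 0" --pt "-1 -23 0 5 0" --pt "-1 -30 0 5 0" --pt "-1 -36 0 5 0" --pt "-1 -40 0 5 0" --pt "-1 -40 0 5 0"

```text
time: 28.8
tool_pos: [0.5162, -0.3726, 0.0191]
ee_rot: [-3.14, 0.001, 2.873]
wrist_force: [-3.4, -2.3, 4.2]
width: 0.0296
```

Emit:
step_arm --pt "-1 0 -1 -2 0" --pt "-1 0 -1 -2 0" --pt "-1 -8 -1 -2 0" --pt "-1 -16 -1 -2 0" --pt "-1 -24 -1 -2 0" --pt "-1 -32 -1 -2 0" --pt "-1 -40 -1 -2 0" --pt "-1 -47 -1 -2 0" --pt "-1 -51 -1 -2 0" --pt "-1 -51 -1 -2 0"

```text
time: 30.05
tool_pos: [0.5646, -0.3865, 0.0224]
ee_rot: [-3.14, -0.001, 2.874]
wrist_force: [-5.9, -0.4, 8.9]
width: 0.0297
```

Emit:
step_arm --pt "-1 -3 0 0 0" --pt "-1 -5 0 0 0" --pt "-1 -5 0 0 0" --pt "-1 -5 0 0 0"

```text
time: 30.55
tool_pos: [0.5642, -0.3863, 0.0223]
ee_rot: [-3.142, -0.012, 2.873]
wrist_force: [-17.8, 3.8, 14.6]
width: 0.0297
```

Emit:
step_arm --pt "-1 5 0 -1 0" --pt "0.06 5 0 -1 0" --pt "0.06 5 0 -1 0" --pt "0.06 5 0 -1 0" --pt "0.06 5 0 -50 0" --pt "0.06 5 0 -100 0" --pt "0.3 5 0 -130 0" --pt "0.3 5 0 -130 0" --pt "0.3 5 0 -130 0"

```text
time: 31.68
tool_pos: [0.5643, -0.3853, 0.1482]
ee_rot: [3.14, -0.003, 2.874]
wrist_force: [0.1, 0.0, -0.8]
width: 0.0613
```

```bash
python3 - <<'E'
from h import *
s=cams.snapshot("scene")
for c in ["green","blue","yellow","red"]:print(c,[(np.round(d["position"],3),round(d["p"],2)) for d in models.pinpoint(s,"mid_"+c)[:4]])
go(.530,.266,.15,1.836)
E
```

```text
green [(array([ 0.587, -0.316,  0.076]), 0.86)]
blue [(array([0.528, 0.266, 0.076]), 0.87)]
yellow [(array([ 0.568, -0.386,  0.071]), 0.87)]
red [(array([0.504, 0.367, 0.074]), 0.9), (array([0.378, 0.349, 0.014]), 0.85), (array([0.738, 0.34 , 0.014]), 0.82), (array([0.394, 0.195, 0.014]), 0.75)]
shift mm [205.3 619.2  -1.7] turn 59.5 F [ 0.8 -0.2 -0.3] w 0.0613 t 31.925
```

Green and yellow are home. Now blue.

Emit:
step_arm --pt "0.3 19 57 -2 9" --pt "0.3 38 114 -2 18" --pt "0.3 57 171 -2 27" --pt "0.3 76 228 -2 36" --pt "0.3 95 285 -2 45" --pt "0.3 114 342 -2 54" --pt "0.3 133 400 -2 59.5" --pt "0.3 152 457 -2 59.5" --pt "0.3 171 514 -2 59.5" --pt "0.3 190 571 -2 59.5" --pt "0.3 205 619 -2 59.5" --pt "0.3 205 619 -2 59.5" --pt "0.3 205 619 -2 59.5"

```text
time: 33.55
tool_pos: [0.5306, 0.2647, 0.1518]
ee_rot: [-3.14, 0.001, 1.835]
wrist_force: [-0.2, 0.2, -0.1]
width: 0.0613
```

```bash
python3 - <<'E'
from h import *
go(.5295,.266,.021,1.836)
E
```

```text
shift mm [  1.6  -0.7 130.8] turn -0.0 F [-0.2  0.2 -0.1] w 0.0613 t 33.55
```

Emit:
step_arm --pt "0.3 1 0 50 0" --pt "0.3 1 0 100 0" --pt "0.3 1 0 130 0" --pt "0.3 1 0 130 0" --pt "-1 1 0 130 0" --pt "-1 1 0 130 0" --pt "-1 1 0 130 0" --pt "-1 1 0 130 0" --pt "-1 1 -7 130 0" --pt "-1 1 -14 130 0" --pt "-1 1 -21 130 0" --pt "-1 1 -30 130 0" --pt "-1 1 -40 130 0" --pt "-1 1 -45 130 0" --pt "-1 1 -45 130 0" --pt "-1 1 -45 80 0" --pt "-1 1 -45 30 0" --pt "-1 1 -45 0 0" --pt "-1 1 -45 0 0" --pt "-1 1 -45 0 0"

```text
time: 36.05
tool_pos: [0.4864, 0.254, 0.1506]
ee_rot: [-3.139, 0.0, 1.835]
wrist_force: [-0.4, 0.9, -1.8]
width: 0.0294
```

```bash
python3 - <<'E'
from h import *
go(*seat("blue",.095),.021,2.874)
s=cams.snapshot("scene")
for c in ["green","blue","yellow","red"]:print(c,[(np.round(d["position"],3),round(d["p"],2)) for d in models.pinpoint(s,"mid_"+c)[:3]])
E
```

```text
shift mm [-397.4  -56.8  129.6] turn -59.5 F [-0.4  0.9 -1.8] w 0.0294 t 36.05
green [(array([ 0.585, -0.314,  0.073]), 0.69)]
blue [(array([0.486, 0.255, 0.202]), 0.86)]
yellow [(array([ 0.567, -0.387,  0.074]), 0.9)]
red [(array([0.397, 0.194, 0.012]), 0.97), (array([0.377, 0.348, 0.014]), 0.8), (array([0.738, 0.337, 0.013]), 0.66)]
```

Emit:
step_arm --pt "-1 -50 -7 0 -8" --pt "-1 -100 -14 0 -16" --pt "-1 -150 -21 0 -24" --pt "-1 -200 -28 0 -32" --pt "-1 -250 -35 0 -40" --pt "-1 -300 -42 0 -48" --pt "-1 -350 -49 0 -56" --pt "-1 -397 -57 0 -59.5" --pt "-1 -397 -57 40 -59.5" --pt "-1 -397 -57 90 -59.5" --pt "-1 -397 -57 120 -59.5" --pt "-1 -397 -57 130 -59.5" --pt "-1 -397 -57 130 -59.5" --pt "-1 -397 -57 130 -59.5"

```text
time: 38.05
tool_pos: [0.5373, -0.1442, 0.0244]
ee_rot: [-3.141, 0.003, 2.874]
wrist_force: [0.1, -0.2, -0.7]
width: 0.0296
```

```bash
python3 - <<'E'
from h import *
go(*seat("blue",0),.021,2.874)
s=cams.snapshot("scene")
for c in ["blue","red"]:print(c,[(np.round(d["position"],3),round(d["p"],2)) for d in models.pinpoint(s,"mid_"+c)[:4]])
E
```

```text
shift mm [-93.2  -0.7   3.4] turn -0.0 F [ 0.1 -0.2 -0.7] w 0.0296 t 38.05
blue [(array([ 0.538, -0.146,  0.076]), 0.79)]
red [(array([0.502, 0.367, 0.074]), 0.92), (array([0.735, 0.335, 0.015]), 0.89), (array([0.375, 0.346, 0.015]), 0.79), (array([0.397, 0.195, 0.012]), 0.65)]
```

Emit:
step_arm --pt "-1 0 -0.5 2 0" --pt "-1 0 -0.5 2 0" --pt "-1 0 -0.5 2 0" --pt "-1 -8 -0.5 2 0" --pt "-1 -16 -0.5 2 0" --pt "-1 -23 -0.5 2 0" --pt "-1 -30 -0.5 2 0" --pt "-1 -36 -0.5 2 0" --pt "-1 -40 -0.5 2 0" --pt "-1 -40 -0.5 2 0"

```text
time: 39.45
tool_pos: [0.5751, -0.1556, 0.0212]
ee_rot: [-3.141, 0.002, 2.873]
wrist_force: [-1.9, -2.1, 3.8]
width: 0.0296
```

Emit:
step_arm --pt "-1 0 -1 -1 0" --pt "-1 0 -1 -1 0" --pt "-1 -8 -1 -1 0" --pt "-1 -16 -1 -1 0" --pt "-1 -24 -1 -1 0" --pt "-1 -32 -1 -1 0" --pt "-1 -40 -1 -1 0" --pt "-1 -47 -1 -1 0" --pt "-1 -52 -1 -1 0" --pt "-1 -52 -1 -1 0"

```text
time: 40.7
tool_pos: [0.6251, -0.1696, 0.022]
ee_rot: [3.142, 0.001, 2.874]
wrist_force: [-3.2, -0.3, 5.8]
width: 0.0297
```

Emit:
step_arm --pt "-1 -3 0 0 0" --pt "-1 -5 0 0 0" --pt "-1 -5 0 0 0" --pt "-1 -5 0 0 0"

```text
time: 41.2
tool_pos: [0.6248, -0.1696, 0.0219]
ee_rot: [-3.142, -0.01, 2.874]
wrist_force: [-14.8, 3.5, 12.2]
width: 0.0296
```

Emit:
step_arm --pt "-1 5 0 -1 0" --pt "0.06 5 0 -1 0" --pt "0.06 5 0 -1 0" --pt "0.06 5 0 -1 0" --pt "0.06 5 0 -50 0" --pt "0.06 5 0 -100 0" --pt "0.3 5 0 -130 0" --pt "0.3 5 0 -130 0" --pt "0.3 5 0 -130 0"

```text
time: 42.32
tool_pos: [0.6235, -0.1692, 0.1494]
ee_rot: [3.141, -0.003, 2.874]
wrist_force: [-0.0, 0.1, -0.8]
width: 0.0612
```

```bash
python3 - <<'E'
from h import *
s=cams.snapshot("scene")
for c in ["green","blue","yellow","red"]:print(c,[(np.round(d["position"],3),round(d["p"],2)) for d in models.pinpoint(s,"mid_"+c)[:4]])
go(.5037,.3635,.15,1.836)
E
```

```text
green [(array([ 0.587, -0.316,  0.074]), 0.79), (array([ 0.594, -0.282, -0.002]), 0.21)]
blue []
yellow [(array([ 0.565, -0.388,  0.074]), 0.66)]
red [(array([0.737, 0.339, 0.014]), 0.89), (array([0.395, 0.195, 0.01 ]), 0.84), (array([0.375, 0.348, 0.016]), 0.64)]
shift mm [256.5 482.   -0.5] turn 59.5 F [ 0.4 -0.3 -0.6] w 0.0608 t 42.575
```

Emit:
step_arm --pt "0.3 30 55 0 9" --pt "0.3 60 110 0 18" --pt "0.3 90 165 0 27" --pt "0.3 118 220 0 36" --pt "0.3 148 275 0 45" --pt "0.3 178 330 0 54" --pt "0.3 207 385 0 59.5" --pt "0.3 235 440 0 59.5" --pt "0.3 256 482 0 59.5" --pt "0.3 256 482 0 59.5" --pt "0.3 256 482 0 59.5"

```text
time: 43.95
tool_pos: [0.5049, 0.3623, 0.1508]
ee_rot: [-3.141, 0.001, 1.835]
wrist_force: [-0.2, 0.1, 0.9]
width: 0.0612
```

```bash
python3 - <<'E'
from h import *
go(.5037,.3635,.021,1.836)
s=cams.snapshot("scene")
for c in ["blue","red"]:print(c,[(np.round(d["position"],3),round(d["p"],2)) for d in models.pinpoint(s,"mid_"+c)[:4]])
save(s,"b3.png",(100,110,500,300),2)
E
```

```text
shift mm [  1.4  -0.8 129.8] turn -0.0 F [-0.2  0.1  0.9] w 0.0612 t 43.95
blue [(array([ 0.625, -0.172,  0.071]), 0.8)]
red [(array([0.397, 0.195, 0.013]), 0.97), (array([0.504, 0.366, 0.076]), 0.74), (array([0.375, 0.348, 0.015]), 0.69), (array([0.74 , 0.34 , 0.013]), 0.59)]
```

View pics/b3.png

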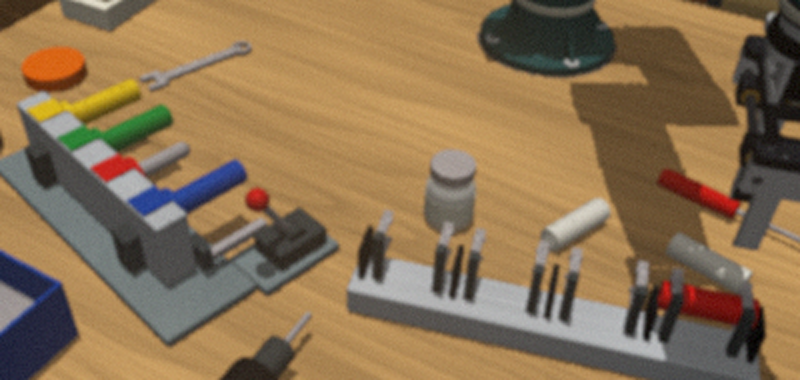

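Yellow, green and blue are home at crop (105,102), (135,128) and (205,187), lever over at (257,198). The red tube is in its clips at (705,302). Taking red.

Emit:
step_arm --pt "0.3 1 0 50 0" --pt "0.3 1 0 100 0" --pt "0.3 1 0 130 0" --pt "0.3 1 0 130 0" --pt "-1 1 0 130 0" --pt "-1 1 0 130 0" --pt "-1 1 0 130 0" --pt "-1 1 0 130 0" --pt "-1 1 -7 130 0" --pt "-1 1 -14 130 0" --pt "-1 1 -21 130 0" --pt "-1 1 -30 130 0" --pt "-1 1 -40 130 0" --pt "-1 1 -45 130 0" --pt "-1 1 -45 130 0" --pt "-1 1 -45 80 0" --pt "-1 1 -45 30 0" --pt "-1 1 -45 0 0" --pt "-1 1 -45 0 0" --pt "-1 1 -45 0 0"

```text
time: 46.6
tool_pos: [0.4606, 0.3518, 0.1495]
ee_rot: [-3.139, 0.001, 1.835]
wrist_force: [0.2, 0.3, -1.1]
width: 0.0298
```

```bash
python3 - <<'E'
from h import *
go(*seat("red",.095),.021,2.874)
s=cams.snapshot("scene")
for c in ["green","blue","yellow","red"]:print(c,[(np.round(d["position"],3),round(d["p"],2)) for d in models.pinpoint(s,"mid_"+c)[:4]])
E
```

```text
shift mm [-563.1  -95.5  128.5] turn -59.5 F [ 0.2  0.3 -1.1] w 0.0298 t 46.6
green [(array([ 0.585, -0.314,  0.074]), 0.84)]
blue [(array([ 0.622, -0.167,  0.078]), 0.86)]
yellow [(array([ 0.565, -0.386,  0.074]), 0.82)]
red [(array([0.739, 0.34 , 0.015]), 0.92), (array([0.395, 0.192, 0.014]), 0.86), (array([0.377, 0.349, 0.015]), 0.77), (array([0.46 , 0.353, 0.201]), 0.65)]
```

Emit:
step_arm --pt "-1 -55 -9 0 -8" --pt "-1 -110 -18 0 -16" --pt "-1 -165 -27 0 -24" --pt "-1 -220 -36 0 -32" --pt "-1 -275 -45 0 -40" --pt "-1 -330 -54 0 -48" --pt "-1 -385 -63 0 -56" --pt "-1 -440 -73 0 -59.5" --pt "-1 -495 -83 0 -59.5" --pt "-1 -530 -90 0 -59.5" --pt "-1 -563 -96 30 -59.5" --pt "-1 -563 -96 80 -59.5" --pt "-1 -563 -96 120 -59.5" --pt "-1 -563 -96 129 -59.5" --pt "-1 -563 -96 129 -59.5" --pt "-1 -563 -96 129 -59.5"

```text
time: 48.85
tool_pos: [0.5174, -0.217, 0.0249]
ee_rot: [-3.141, 0.004, 2.874]
wrist_force: [0.3, 0.1, -0.4]
width: 0.0294
```

```bash
python3 - <<'E'
from h import *
go(*seat("red",0),.021,2.874)
s=cams.snapshot("scene")
for c in ["red"]:print(c,[(np.round(d["position"],3),round(d["p"],2)) for d in models.pinpoint(s,"mid_"+c)[:4]])
E
```

```text
shift mm [-93.2  -0.2   3.9] turn 0.0 F [ 0.3  0.1 -0.4] w 0.0294 t 48.85
red [(array([0.737, 0.338, 0.016]), 0.89), (array([0.396, 0.194, 0.013]), 0.64), (array([ 0.517, -0.216,  0.074]), 0.6), (array([0.374, 0.343, 0.014]), 0.6)]
```

Emit:
step_arm --pt "-1 0 -1 1 0" --pt "-1 0 -1 1 0" --pt "-1 0 -1 1 0" --pt "-1 -8 -1 1 0" --pt "-1 -16 -1 1 0" --pt "-1 -23 -1 1 0" --pt "-1 -30 -1 1 0" --pt "-1 -36 -1 1 0" --pt "-1 -40 -1 1 0" --pt "-1 -40 -1 1 0"

```text
time: 50.2
tool_pos: [0.5542, -0.2279, 0.0214]
ee_rot: [-3.142, -0.0, 2.874]
wrist_force: [-1.0, 0.5, -0.9]
width: 0.0302
```

Emit:
step_arm --pt "-1 -8 0 0 0" --pt "-1 -16 0 0 0" --pt "-1 -24 0 0 0" --pt "-1 -32 0 0 0" --pt "-1 -40 0 0 0" --pt "-1 -47 0 0 0" --pt "-1 -52 0 0 0" --pt "-1 -52 0 0 0"

```text
time: 51.2
tool_pos: [0.6038, -0.2415, 0.0212]
ee_rot: [-3.142, -0.001, 2.874]
wrist_force: [-0.8, 0.6, -1.1]
width: 0.0301
```

Emit:
step_arm --pt "-1 -3 0 0 0" --pt "-1 -5 0 0 0" --pt "-1 -5 0 0 0" --pt "-1 -5 0 0 0"

```text
time: 51.7
tool_pos: [0.6034, -0.2414, 0.0211]
ee_rot: [3.141, -0.012, 2.873]
wrist_force: [-13.3, 4.2, 5.6]
width: 0.0297
```

Emit:
step_arm --pt "-1 4 0 0 0" --pt "0.06 4 0 0 0" --pt "0.06 4 0 0 0" --pt "0.06 4 0 0 0" --pt "0.06 4 0 -50 0" --pt "0.06 4 0 -100 0" --pt "0.06 4 0 -130 0" --pt "0.06 4 0 -130 0" --pt "0.06 54 40 -130 0" --pt "-0.5 104 80 -130 0" --pt "-1 154 120 -130 0" --pt "-1 154 120 -130 0" --pt "-1 154 120 -130 0"

```text
time: 53.32
tool_pos: [0.4921, -0.0864, 0.1502]
ee_rot: [-3.141, -0.001, 2.874]
wrist_force: [0.2, -0.6, 0.4]
width: 0.0129
```

```bash
python3 - <<'E'
from h import *
for n in("scene","top"):
  s=cams.snapshot(n)
  for c in ["green","blue","yellow","red"]:print(c,[(np.round(d["position"],3),round(d["p"],2)) for d in models.pinpoint(s,"mid_"+c)[:4]],seat(c,0).round(3))
  if n=="scene": save(s,"r3.png",(110,130,310,280),4)
  print([(np.round(d["position"],3),round(d["p"],2)) for d in models.pinpoint(s,"clamp_tip")[:4]])
go(*(np.array([.641,-.08])+.035*fx),.12,2.874)
E
```

```text
green [(array([ 0.583, -0.316,  0.073]), 0.82)] [ 0.587 -0.314]
blue [(array([ 0.624, -0.172,  0.07 ]), 0.77)] [ 0.627 -0.17 ]
yellow [(array([ 0.565, -0.389,  0.073]), 0.8)] [ 0.567 -0.386]
red [(array([0.737, 0.336, 0.016]), 0.85), (array([0.397, 0.197, 0.013]), 0.81), (array([0.375, 0.346, 0.015]), 0.65), (array([ 0.604, -0.24 ,  0.071]), 0.61)] [ 0.607 -0.242]
[(array([ 0.638, -0.081,  0.11 ]), 0.66)]
green [(array([ 0.584, -0.317,  0.075]), 0.69)] [ 0.587 -0.314]
blue [(array([ 0.626, -0.171,  0.073]), 0.61), (array([0.451, 0.056, 0.002]), 0.46)] [ 0.627 -0.17 ]
yellow [(array([ 0.564, -0.387,  0.073]), 0.62)] [ 0.567 -0.386]
red [(array([0.377, 0.349, 0.016]), 0.9), (array([0.737, 0.337, 0.015]), 0.72), (array([0.399, 0.195, 0.014]), 0.64), (array([ 0.605, -0.241,  0.074]), 0.59)] [ 0.607 -0.242]
[(array([ 0.643, -0.083,  0.112]), 0.65)]
shift mm [-176.6   45.7   31.5] turn -0.0 F [-0.2  0.2  0.6] w 0.0004 t 53.925
```

View pics/r3.png

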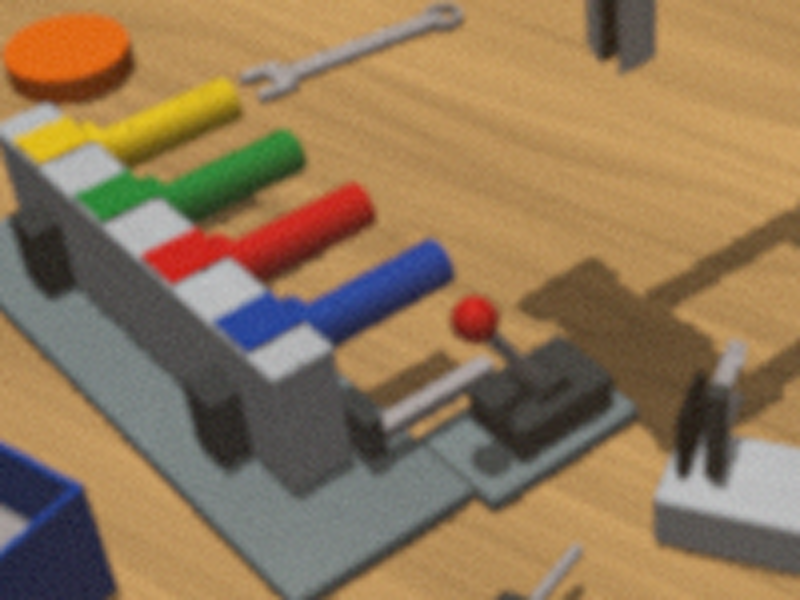

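All four tubes butt against their own flanges in the picture: yellow (170,122), green (235,175), red (300,232), blue (380,290). Both cameras put them within about 4 mm of the home points, and the lever is still over (475,318). Swinging the lever back.

Emit:
step_arm --pt "-1 -60 16 0 0" --pt "-1 -120 31 0 0" --pt "-1 -179 46 0 0" --pt "-1 -179 46 0 0" --pt "-1 -179 46 45 0" --pt "-1 -179 46 85 0" --pt "-1 -179 46 85 0" --pt "-1 -167 46 85 0" --pt "-1 -152 46 85 0" --pt "-1 -137 46 85 0" --pt "-1 -122 46 85 0" --pt "-1 -107 46 85 0" --pt "-1 -97 46 85 0" --pt "-1 -90 46 85 0" --pt "-1 -90 46 85 0" --pt "-1 -90 46 85 0"

```text
time: 55.92
tool_pos: [0.5913, -0.0659, 0.0665]
ee_rot: [-3.142, -0.0, 2.874]
wrist_force: [0.0, 0.2, -0.1]
width: 0.0006
```

Emit:
step_arm --pt "-1 3 0 0 0" --pt "-1 6 0 0 0" --pt "-1 6 0 0 0" --pt "-1 6 0 0 0"

```text
time: 56.42
tool_pos: [0.586, -0.0645, 0.0663]
ee_rot: [-3.142, 0.001, 2.874]
wrist_force: [4.3, -0.5, -2.6]
width: 0.0005
```

Emit:
step_arm --pt "-1 3 0 0 0" --pt "-1 6 0 0 0" --pt "-1 6 0 0 0" --pt "-1 6 0 0 0"

```text
time: 56.92
tool_pos: [0.5859, -0.0645, 0.0666]
ee_rot: [3.141, 0.014, 2.873]
wrist_force: [16.8, -3.3, -11.0]
width: 0.0007
```

On the stop (17 N, no motion). Back away, clear the scene and check.

Emit:
step_arm --pt "-1 -20 0 0 0" --pt "-1 -20 0 0 0" --pt "-1 -20 0 -60 0" --pt "-1 -20 0 -120 0" --pt "-1 40 0 -130 0" --pt "-1 100 -10 -130 0" --pt "-1 160 -20 -130 0" --pt "-1 160 -20 -130 0" --pt "-1 160 -20 -130 0"

```text
time: 58.05
tool_pos: [0.4199, -0.0395, 0.1969]
ee_rot: [3.142, 0.001, 2.874]
wrist_force: [0.1, 0.5, 0.1]
width: 0.0001
```

```bash
python3 - <<'E'
from h import *
o=robot.get_obs();print(o["tool_pos"],o["wrist_force"])
for n in("scene","top"):
  s=cams.snapshot(n)
  for c in ["green","blue","yellow","red"]:print(c,[np.round(d["position"],3) for d in models.pinpoint(s,"mid_"+c) if d["position"][1]<0],seat(c,0).round(3))
  print("jar",[(np.round(d["position"],3),round(d["p"],2)) for d in models.pinpoint(s,"jar")[:2]],"tip",[(np.round(d["position"],3),round(d["p"],2)) for d in models.pinpoint(s,"clamp_tip")[:2]])
  if n=="scene": save(s,"f.png",(110,100,390,290),2.8)
E
```

```text
[ 0.41985183 -0.03948575  0.19694497] [0.05725927 0.52977153 0.06318653]
green [array([ 0.585, -0.314,  0.074])] [ 0.587 -0.314]
blue [array([ 0.62 , -0.169,  0.074])] [ 0.627 -0.17 ]
yellow [array([ 0.568, -0.387,  0.074])] [ 0.567 -0.386]
red [array([ 0.603, -0.24 ,  0.072])] [ 0.607 -0.242]
jar [(array([0.454, 0.057, 0.   ]), 0.63)] tip [(array([ 0.564, -0.058,  0.115]), 0.54)]
green [array([ 0.583, -0.316,  0.072])] [ 0.587 -0.314]
blue [array([ 0.621, -0.17 ,  0.075]), array([ 0.584, -0.317,  0.07 ])] [ 0.627 -0.17 ]
yellow [array([ 0.564, -0.389,  0.076])] [ 0.567 -0.386]
red [array([ 0.603, -0.244,  0.072])] [ 0.607 -0.242]
jar [(array([0.452, 0.056, 0.004]), 0.64), (array([0.54 , 0.221, 0.001]), 0.38)] tip [(array([ 0.561, -0.064,  0.11 ]), 0.54)]
```

View pics/f.png

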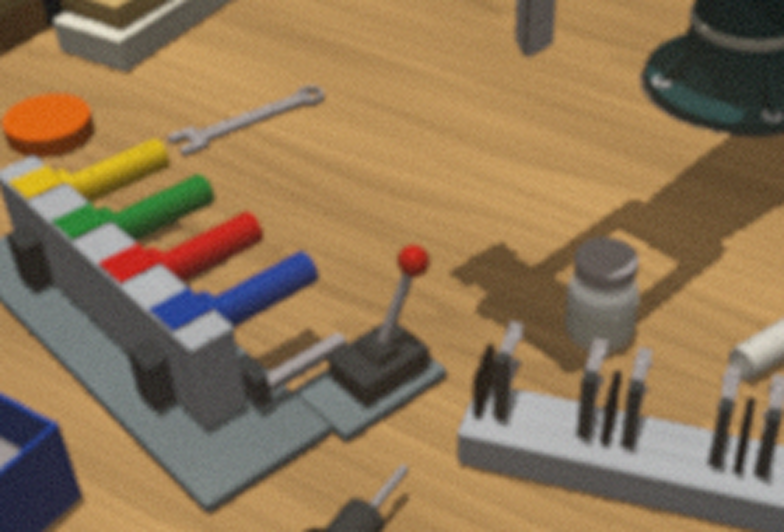

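```bash
python3 -c "
from bench import robot
print(robot.close_job())"
```

```text
the job is handed in; nothing more can be done
None
```

I threw the lever over to its stop, pushed all four tubes (green, yellow, blue, red) home on the spigots of their own colours, and swung the lever back. Then I moved the arm clear and handed the job in at about 58 s.

**TCP reading:** the reported TCP is about 35 mm below the real finger end. My first lever push passed over the knob because of this. I confirmed the offset by touching bare table and corrected every later height.

**Last checks:**
- **Tubes:** each one met its flange at 13–18 N with no further motion. In the last picture all four butt their flanges, and their free ends lie on one smooth line.
- **Lever:** it hit both its stops (18 N over, 17 N back). It now leans towards the robot a little further than at the start.
- **Jar:** still at (0.453, 0.056), within about 2 mm of where it stood.
- **Arm:** clear of everything, with wrist force about 0.

**Disagreement:** the networks placed blue's centre about 6–7 mm short of home in the last two pictures, and 1–3 mm short just before. Its free end is at the same pixel in both pictures, about (223,196), so I took this as detector noise. I did not measure it a third time.

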